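# Stow the screwdriver in the bench cradle

### The job

The screwdriver has slid handle-first under the low blue riser: draw it out by its blade until it is wholly clear and put it down on the worktop. Then take it by its handle and lay it flat in the empty lane of the tool cradle the same way round as the one already there, its blade through the eyelet, pushed home until the handle meets the upright plate, and let go. Leave the stored screwdriver, the specimen on the riser, the vial and the pliers where they are.

Things in the scene. Friction and masses are not known exactly. Their poses are not given: they have to be found in the camera images.
- screwdriver: screwdriver to stow: red handle 93 mm long, 25 mm thick; round steel blade 92 mm long, 8 mm thick; about 90 g. Starts flat on the worktop, handle under the riser, some 65 to 80 mm of blade out in front. Origin where handle and blade meet, on the underside; own +y along the handle, -y along the blade, z up as it lies; long axis 12 mm above the underside
- screwdriver_handle (a point): middle of the screwdriver's handle, on its long axis (46 mm from where handle and blade meet)
- screwdriver_tip (a point): tip of the screwdriver's blade, on its long axis
- riser: low blue sheet-metal riser, fixed, 120 mm deep (own x, front edge at x = -60 mm), 260 mm wide (own y), top 52 mm above the worktop, 48 mm clear underneath, open at front and back, closed at the sides; origin at the centre of its underside; front faces the robot
- cradle: grey tool cradle, fixed: base own x +-85 mm, y -65 to 85, 8 mm high. Upright aluminium plate across it at y = -50 mm, 8 mm thick, top at 66 mm, with two 18 mm eyelets 42 mm above the worktop at x = -42.5 (free lane) and x = +42.5 (taken). A rail per lane, 18 mm wide, top at 30 mm, runs from the plate to y = +77: the handle lies on it, blade through the eyelet to -y. Origin on the underside
- eyelet (a point): centre of the free eyelet, in mid-thickness of the plate; axes as the cradle's: +y points back along the rail to where the handle lies, z up
- stored_driver: an equal screwdriver that already lies in the other lane (own x = +42.5 mm) of the cradle, blade through its eyelet; origin and axes as for the screwdriver; leave it alone
- specimen: dark red stone specimen, 48 x 72 x 21 mm, lying on top of the riser; origin under its centre; leave it alone
- vial: vial with black cap, 24 mm across, 57 mm tall, standing on the worktop; origin under its centre; leave it alone
- pliers: pliers with red handles, 56 x 127 x 18 mm, lying on the worktop behind the cradle; origin under its centre; leave them alone
Mind the look-alikes: they are no part of the job. What is shaped like the screwdriver but turquoise is not meant.

How it is judged:
By the outcome, as a careful person would: the job done as asked, in the order asked, and still so for the second after the job is handed in, with the robot touching nothing.
It also fails if it takes over 56 s, if anything falls off the work surface, if the arm or the gripper's body presses on something with over 40 N, if the wrist force passes 120 N, or if a joint passes its speed limit or range.

### The arm

A 6-joint arm with a two-finger parallel gripper is mounted at the origin on a cart in front of the work surface, level with it; the furniture and walls round the work are solid. World frame = base frame: x ahead of the robot, y to its left, z up, the work surface at z = 0. Lengths are in m, angles in rad, forces in N, time in s.
With the tool pointing down it reaches from about 0.325 to 0.775 m from the base axis. Payload 5.5 kg.
Tool frame: the origin (TCP) lies midway between the tips of the shut fingers; the grasp point (between the pads) lies 19 mm behind it; z points along the fingers, y is the line along which they close (so a half turn about z gives the same grasp; the last joint's range is limited). The gripper opens to 85 mm and grips with 20 to 120 N. Pads are 22 mm wide; open, the fingers measure 114 mm over their backs; the gripper's body (76 mm by 85 mm) begins 54 mm behind the grasp point. The pads swing forward as they close: fully open they stand 13 mm farther back than shut.
Start: joints at [-1.215, 0.091, 1.231, -0, 1.82, -0.057], TCP at [0.241, -0.55, 0.231] pointing down, gripper open.
Joint ranges: [-2.87, 2.87], [-0.86, 2.18], [0.17, 2.46], [-1.51, 4.65], [0.06, 2.69], [-2.65, 2.65]. Speed limits (rad/s): [2.57, 2.57, 3.01, 3.14, 3.14, 3.14].

### API

Orientations are given as a unit quaternion [x, y, z, w].
In Python, from cell import env gives the robot as it stands.
- The arm moves only by the tool arm_command, never from a script. Its argument "steps" is text: rows parted by semicolons, each of 7 numbers parted by spaces: the shift along the tool's x, y, z in m, then the turn, a rotation vector about the tool's x, y, z in rad, then the opening, from -1 (shut) to 1 (fully open), so that 0 is half open. In form: x y z ax ay az grip; .... A call has exactly 8 rows; each row is the pose to reach, as a shift and turn from the pose commanded when the call began, along the tool's axes at that moment; what a row does not reach only later rows make up. A row lasts 1/10 s, in which the tool goes at most 50 mm and 8.59 degrees, less where a joint would pass 70% of its speed; a pose out of reach is approached as far as the arm can. A call with a gripper value outside its range is refused whole. The fingers move at their own pace and stop on an object; "newtons" is the grip in N (left out, the last holds). Time passes only in rows, so rows that repeat a pose let the fingers close, or fill a call up. It gives the time, the measured TCP pose, the force, the opening and the grip force at its end, in the units of the state.
- env.sense(): the state, without advancing time (a new reading comes with each control period).
- env.get_image(name): name is "scene" or "top" or "wrist"; returns the picture (420x560x3 uint8, blue, green, red); there is no depth.
- env.calibration(name): a dict with "camera_matrix" (3x3 intrinsics, pixels), "world_to_cam" (4x4, takes a point from world to camera coordinates); the wrist camera has in their place "hand_eye" (4x4, takes a point from camera to tool coordinates, whose origin is the TCP and whose axes are the flange's). Camera axes: x right, y down, z forward; pixel columns grow to the right and rows downward; lengths in m; the calibration is good to about 2 mm. A picture is of the moment at which its call begins: read the wrist's pose just before it. calibration takes no time and is no camera call.
- env.job_done(): hands the job in; it is judged then, once.
The state is a dict: "time_s": time; "q": joint angles; "joint_vel": joint speeds; "tau": joint torques, N m; "tcp_pos": TCP position; "tool_rot": TCP orientation; "contact_force": force on the tool from outside, world axes, zero at the start; "ft_torque": the same for the moment, N m; "grip_width": finger opening in m; "gripper_force": force on a finger pad.
Only numpy, scipy, OpenCV 4.12 (cv2) and the standard library are available. Lean on these libraries where they do the work, as an engineer would, in place of code of your own. Each camera call takes 0.05 s, during which the arm holds its last target. There are 200 camera calls.

## Working session

There is one attempt and no reset: what is moved stays moved. The work goes in short steps, Python scripts to look and compute and a tool call to move; the robot and the scene stay as the last step left them, time stands still between calls to the robot, and variables do not carry over. Pictures are saved under pics/ and viewed, at most 10 in all, crops included, and the job is handed in when it is done.

Besides the shell and the picture viewer there is one more tool, called after ">>>" as name(argument=value, ...) on one line, values as JSON. arm_command: Moves the arm, as the interface text tells. Its arguments: {"type":"object","properties":{"steps":{"type":"string"},"newtons":{"type":"number"}},"required":["steps"]}

```bash
mkdir -p pics; ls; python3 - <<'E'
from cell import env
import cv2,numpy as np
for n in("top","scene"):
    im=env.get_image(n); cv2.imwrite(f"pics/{n}0.png",im)
    c=env.calibration(n);print(n,np.round(c["camera_matrix"],1).tolist(),np.round(c["world_to_cam"],4).tolist())
print(np.round(env.calibration("wrist")["hand_eye"],4).tolist(),np.round(env.calibration("wrist")["camera_matrix"],1).tolist())
s=env.sense();print(s["time_s"],s["tcp_pos"],s["tool_rot"],s["grip_width"])
E
```

```text
pics
top [[482.9, 0.0, 280.6], [0.0, 482.9, 205.9], [0.0, 0.0, 1.0]] [[0.0541, -0.9985, -0.0006, -0.0113], [-0.9703, -0.0524, -0.2363, 0.5976], [0.2359, 0.0134, -0.9717, 1.1383], [0.0, 0.0, 0.0, 1.0]]
scene [[404.2, 0.0, 281.6], [0.0, 404.2, 210.2], [0.0, 0.0, 1.0]] [[-0.8265, -0.5629, -0.0086, 0.4734], [-0.21, 0.3224, -0.923, 0.1821], [0.5223, -0.7611, -0.3847, 0.7987], [0.0, 0.0, 0.0, 1.0]]
[[-0.0008, -0.9472, -0.3208, 0.0831], [1.0, -0.0004, -0.0012, 0.0006], [0.001, -0.3208, 0.9472, -0.1426], [0.0, 0.0, 0.0, 1.0]] [[304.3, 0.0, 276.9], [0.0, 304.3, 209.4], [0.0, 0.0, 1.0]]
0.1 [ 0.24061005 -0.54936099  0.23021853] [ 9.78774797e-01  2.04936736e-01 -1.36911969e-04 -9.00905497e-04] 0.08537167638230556
```

View pics/top0.png

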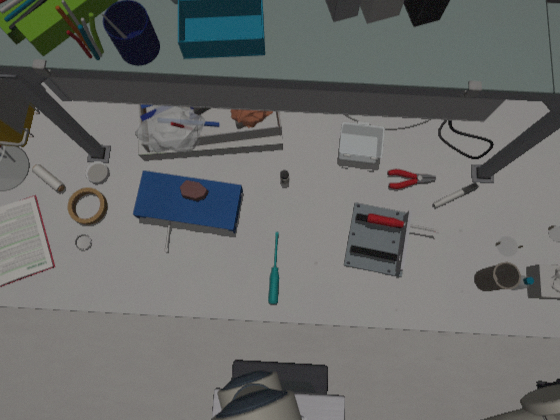

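View pics/scene0.png

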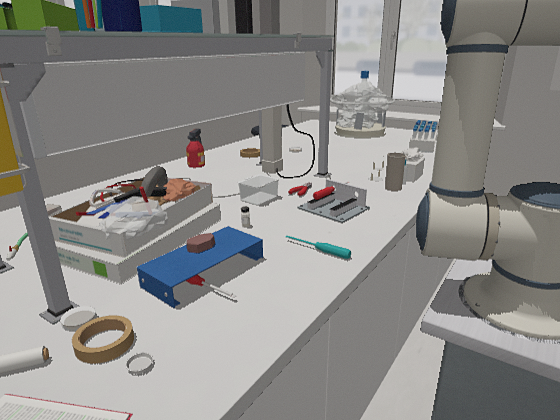

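The top view shows the riser around (188,203), with the blade emerging from (168,226) to (167,251). The cradle is around (377,240): the stored driver lies in its far lane with its blade pointing right, and the near lane at (374,254) is free. I'll enlarge both regions.

```bash
python3 - <<'E'
import cv2,numpy as np
im=cv2.imread("pics/top0.png")
a=cv2.resize(im[165:265,125:258],None,fx=6,fy=6,interpolation=cv2.INTER_CUBIC)[:600]
b=cv2.resize(im[195:285,335:450],None,fx=6,fy=6,interpolation=cv2.INTER_CUBIC)
cv2.imwrite("pics/a.png",a);cv2.imwrite("pics/b.png",b);print(a.shape,b.shape)
E
```

```text
(600, 798, 3) (540, 690, 3)
```

View pics/a.png

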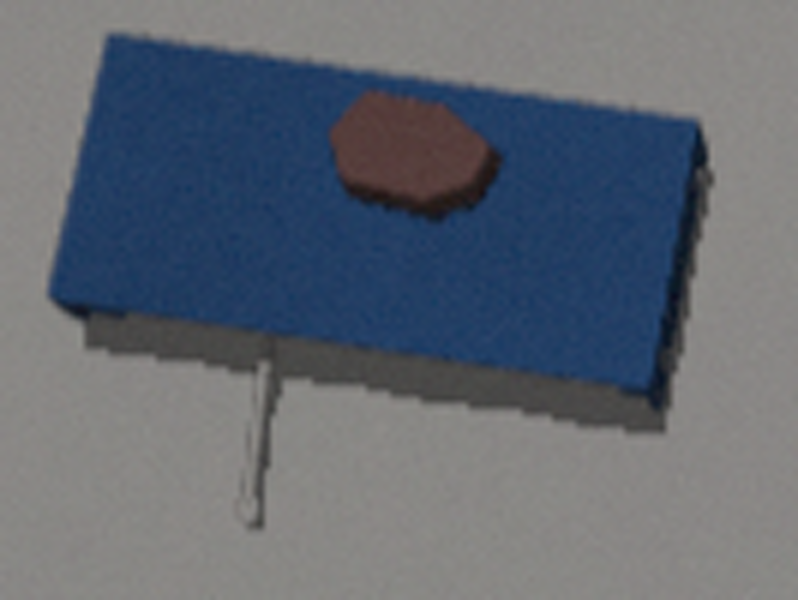

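View pics/b.png

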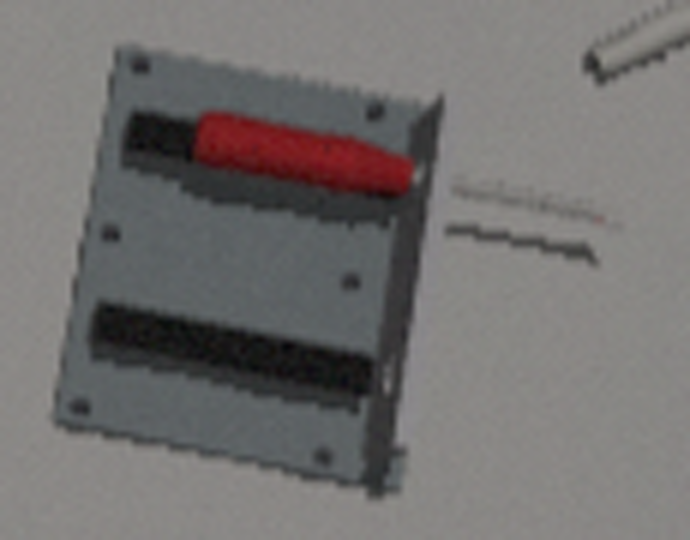

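Crop a shows the riser top corners at (110,35), (700,122), (655,390) and (50,295), with the blade tip at (248,522) and the blade at the shadow edge at (265,360). Crop b shows the cradle base corners at (118,48) and (55,425), the plate top from (440,97) to (375,495), and the rail ends.

```bash
cat > h.py <<'E'
from cell import env
import numpy as np,cv2
from scipy.optimize import least_squares
from scipy.spatial.transform import Rotation as R
C={n:env.calibration(n) for n in("top","scene","wrist")}
def cam(n,s=None):
    c=C[n];K=np.array(c["camera_matrix"])
    if n!="wrist": return K,np.array(c["world_to_cam"])
    T=np.eye(4);T[:3,:3]=R.from_quat(s["tool_rot"]).as_matrix();T[:3,3]=s["tcp_pos"]
    return K,np.linalg.inv(T@np.array(c["hand_eye"]))
def unproj(uv,z,n="top",s=None):
    K,W=cam(n,s);M=np.linalg.inv(W);d=M[:3,:3]@np.linalg.inv(K)@[uv[0],uv[1],1];o=M[:3,3]
    return o+d*(z-o[2])/d[2]
def proj(P,n="top",s=None):
    K,W=cam(n,s);p=K@(W[:3,:3]@np.asarray(P).T+W[:3,3:]);return (p[:2]/p[2]).T
def fit(pts,uv,x0,n="top",s=None):
    pts=np.array(pts);uv=np.array(uv)
    def place(v): c,q=np.cos(v[2]),np.sin(v[2]);return np.c_[v[0]+c*pts[:,0]-q*pts[:,1],v[1]+q*pts[:,0]+c*pts[:,1],pts[:,2]]
    r=least_squares(lambda v:(proj(place(v),n,s)-uv).ravel(),x0);return r.x,r.fun.reshape(-1,2).round(1)
def pose():
    s=env.sense();return s
E
python3 - <<'E'
from h import *
o=lambda x,y,a,b:((x+.5)/6-.5+a,(y+.5)/6-.5+b)
A=lambda x,y:o(x,y,125,165)
B=lambda x,y:o(x,y,335,195)
r=[A(110,35),A(700,122),A(655,390),A(50,295)]
print("riser",*fit([(.06,.13,.052),(.06,-.13,.052),(-.06,-.13,.052),(-.06,.13,.052)],r,[.5,.2,0]))
t=unproj(A(250,520),.012);b=unproj(A(265,360),.012);print("tip",t,"root",b,"len",np.linalg.norm(t-b), "ang",np.arctan2(*(b-t)[1::-1]))
pts=[(.085,.085,.008),(-.085,.085,.008),(.085,-.05,.066),(-.085,-.05,.066)]
print("cradle",*fit(pts,[B(118,48),B(55,425),B(441,97),B(375,497)],[.4,-.2,0]))
print("railend",unproj(B(95,315),.03))
s=env.sense();print(R.from_quat(s["tool_rot"]).as_matrix().round(3))
E
```

```text
riser [ 0.60652339  0.25969771 -0.09924595] [[ 0.1 -0.6]
 [ 0.5 -0.4]
 [-0.2  0.2]
 [-0.3  0.7]]
tip [0.4760508  0.30931231 0.012     ] root [0.54608351 0.31049805 0.012     ] len 0.07004275096716048 ang 0.016929638427800184
cradle [ 0.5308163  -0.23982792 -0.18033746] [[-0.3  1. ]
 [-2.9  0.8]
 [ 2.  -0.6]
 [ 1.1 -1.1]]
railend [ 0.50954403 -0.16140344  0.03      ]
[[ 0.916  0.401 -0.001]
 [ 0.401 -0.916  0.002]
 [ 0.    -0.002 -1.   ]]
```

>>> arm_command(steps="0.032 -0.037 0.004 0 0 0.05 0; 0.064 -0.075 0.008 0 0 0.1 0; 0.096 -0.112 0.012 0 0 0.15 0; 0.128 -0.149 0.016 0 0 0.2 0; 0.16 -0.187 0.02 0 0 0.25 0; 0.192 -0.224 0.024 0 0 0.3 0; 0.224 -0.261 0.028 0 0 0.35 0; 0.256 -0.298 0.032 0 0 0.395 0", newtons=40)

```text
time_s: 0.9
tcp_pos: [0.3556, -0.172, 0.1988]
tool_rot: [1.0, 0.008, 0.0, -0.0]
contact_force: [0.5, -0.7, 0.3]
grip_width: 0.0423
gripper_force: 0.0
```

```bash
cat >> h.py <<'E'
def delta(p,yaw):
    "tool-frame shift and turn to world TCP p, tool down, tool x at yaw"
    s=env.sense();Rc=R.from_quat(s["tool_rot"]).as_matrix()
    c,q=np.cos(yaw),np.sin(yaw);Rt=np.array([[c,q,0],[q,-c,0],[0,0,-1]])
    print("t",s["time_s"],"tcp",s["tcp_pos"].round(4),"q6",s["q"][5].round(2),"F",np.round(s["contact_force"],1),"w",round(s["grip_width"],4),
    "shift",(Rc.T@(np.array(p)-s["tcp_pos"])).round(4),"turn",R.from_matrix(Rc.T@Rt).as_rotvec().round(4))
E
python3 -c "
from h import *
delta([.508,.31,.10],.017)"
```

```text
t 0.9 tcp [ 0.3556 -0.172   0.1988] q6 1.02 F [ 0.5 -0.7  0.3] w 0.0423 shift [ 0.1597 -0.4797  0.0989] turn [-0.0001 -0.0001 -0.0018]
```

>>> arm_command(steps="0.017 -0.048 0.005 0 0 0 0; 0.034 -0.096 0.01 0 0 0 0; 0.05 -0.144 0.015 0 0 0 0; 0.067 -0.192 0.02 0 0 0 0; 0.084 -0.24 0.025 0 0 0 0; 0.1 -0.288 0.03 0 0 0 0; 0.115 -0.336 0.035 0 0 0 0; 0.13 -0.384 0.04 0 0 0 0")

```text
time_s: 1.7
tcp_pos: [0.4767, 0.2074, 0.1594]
tool_rot: [1.0, 0.009, -0.0, 0.0]
contact_force: [0.6, -1.0, 0.1]
grip_width: 0.0429
gripper_force: 0.0
```

>>> arm_command(steps="0.01 -0.03 0.005 0 0 0 0; 0.02 -0.06 0.01 0 0 0 0; 0.03 -0.096 0.015 0 0 0 0; 0.03 -0.096 0.02 0 0 0 0; 0.03 -0.096 0.025 0 0 0 0; 0.03 -0.096 0.025 0 0 0 0; 0.03 -0.096 0.025 0 0 0 0; 0.03 -0.096 0.025 0 0 0 0")

```text
time_s: 2.5
tcp_pos: [0.5053, 0.3009, 0.1359]
tool_rot: [1.0, 0.008, 0.001, -0.0]
contact_force: [-0.3, 0.2, -0.6]
grip_width: 0.0428
gripper_force: 0.0
```

```bash
python3 - <<'E'
from h import *
delta([.508,.31,.10],.017)
cv2.imwrite("pics/w1.png",env.get_image("wrist"))
s=env.sense()
print(proj([[.476,.3093,.012],[.546,.3105,.012]],"wrist",s).round(0))
E
```

```text
t 2.5 tcp [0.5053 0.3009 0.1359] q6 2.03 F [-0.3  0.2 -0.6] w 0.0428 shift [ 0.0029 -0.009   0.0359] turn [-0.0005 -0.0011 -0.0004]
[[268. 232.]
 [267. 158.]]
```

View pics/w1.png

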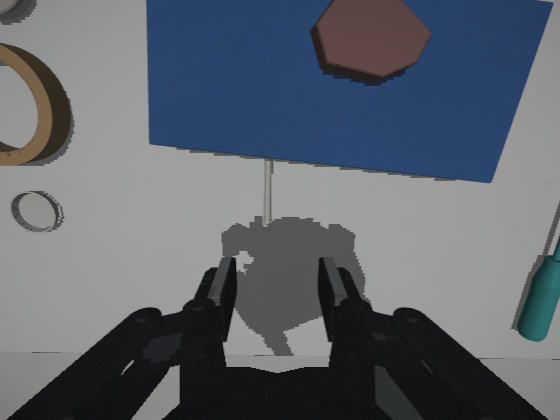

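The wrist view shows the blade from (269,162) at the riser edge to its tip at (266,227), between the fingers and close to the top-camera estimate.

```bash
python3 - <<'E'
from h import *
s=env.sense()
t=unproj((266.5,226),.012,"wrist",s);b=unproj((268.5,163),.012,"wrist",s)
print(t,b,np.arctan2(b[1]-t[1],b[0]-t[0]))
delta([.510,.310,.003],.017)
E
```

```text
[0.48176695 0.31052573 0.012     ] [0.54136246 0.30906545 0.012     ] -0.0244982805346294
t 2.55 tcp [0.5053 0.3011 0.1359] q6 2.03 F [-0.1  1.2 -0.2] w 0.0425 shift [ 0.0047 -0.0088  0.1329] turn [-0.0005 -0.0012 -0.0003]
```

>>> arm_command(steps="0.003 -0.009 0.03 0 0 0 0; 0.005 -0.009 0.06 0 0 0 0; 0.005 -0.009 0.085 0 0 0 0; 0.005 -0.009 0.105 0 0 0 0; 0.005 -0.009 0.12 0 0 0 0; 0.005 -0.009 0.127 0 0 0 0; 0.005 -0.009 0.131 0 0 0 0; 0.005 -0.009 0.131 0 0 0 -0.3", newtons=40)

```text
time_s: 3.35
tcp_pos: [0.5101, 0.3109, 0.0045]
tool_rot: [1.0, 0.009, 0.0, -0.0]
contact_force: [-1.4, -0.1, -0.2]
grip_width: 0.0305
gripper_force: 0.0
```

>>> arm_command(steps="0 0 0 0 0 0 -1; 0 0 0 0 0 0 -1; 0 0 0 0 0 0 -1; 0 0 0 0 0 0 -1; 0 0 0 0 0 0 -1; 0 0 0 0 0 0 -1; 0 0 0 0 0 0 -1; 0 0 0 0 0 0 -1")

```text
time_s: 4.15
tcp_pos: [0.5103, 0.311, 0.0044]
tool_rot: [1.0, 0.009, 0.001, -0.0]
contact_force: [1.1, 0.6, 2.4]
grip_width: 0.0059
gripper_force: 39.1
```

>>> arm_command(steps="-0.01 0 0 0 0 0 -1; -0.03 0 0 0 0 0 -1; -0.05 0 0 0 0 0 -1; -0.07 0 0 0 0 0 -1; -0.095 0 0 0 0 0 -1; -0.12 0 0 0 0 0 -1; -0.145 0 0 0 0 0 -1; -0.15 0 0 0 0 0 -1")

```text
time_s: 4.95
tcp_pos: [0.3579, 0.308, 0.004]
tool_rot: [1.0, 0.01, -0.0, 0.0]
contact_force: [2.4, 0.7, 2.4]
grip_width: 0.0063
gripper_force: 39.2
```

```bash
python3 - <<'E'
from h import *
delta([.36,.31,.004],.017)
im=env.get_image("top");cv2.imwrite("pics/top1.png",im)
hsv=cv2.cvtColor(im[150:300,120:260],cv2.COLOR_BGR2HSV)
m=((hsv[...,0]<8)|(hsv[...,0]>172))&(hsv[...,1]>150)
n,l,st,c=cv2.connectedComponentsWithStats(m.astype(np.uint8))
print(st[1:],c[1:]+[120,150])
cv2.imwrite("pics/c1.png",cv2.resize(im[170:290,120:260],None,fx=5,fy=5,interpolation=cv2.INTER_CUBIC))
E
```

```text
t 4.95 tcp [0.3579 0.308  0.004 ] q6 2.19 F [2.4 0.7 2.4] w 0.0063 shift [ 0.0021 -0.0019  0.    ] turn [0.0001 0.     0.0022]
[[ 41  90  11  35 275]] [[165.56727273 256.61090909]]
```

View pics/c1.png

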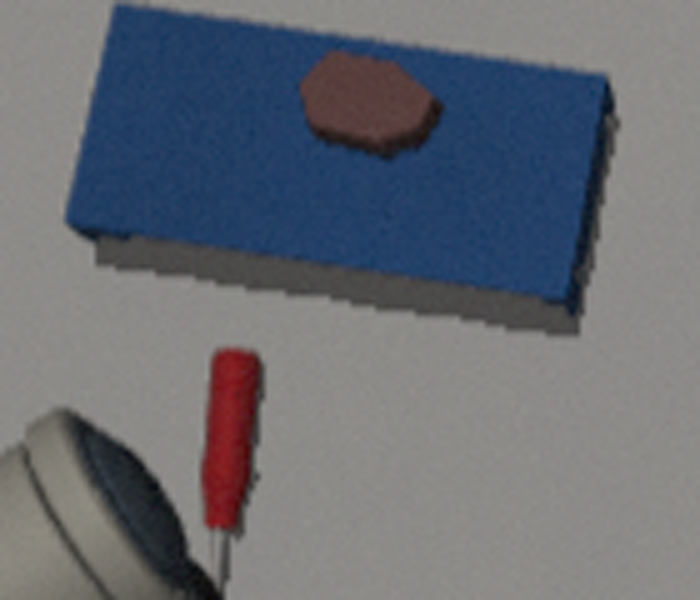

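The screwdriver is clear of the riser, with the handle butt at (236,352) and the front at (221,525) in the crop. I'll release it and measure the handle.

>>> arm_command(steps="0 0 0 0 0 0 -0.2; 0 0 0 0 0 0 0; 0 0 0 0 0 0 0; 0 0 0 0 0 0 0; 0 0 -0.02 0 0 0 0; 0 0 -0.05 0 0 0 0; 0 0 -0.09 0 0 0 0; 0.03 0 -0.11 0 0 0 0")

```text
time_s: 5.8
tcp_pos: [0.3896, 0.3097, 0.1179]
tool_rot: [1.0, 0.01, 0.001, -0.001]
contact_force: [0.9, 1.2, -0.1]
grip_width: 0.0428
gripper_force: 0.0
```

```bash
python3 - <<'E'
from h import *
o=lambda x,y:((x+.5)/5-.5+120,(y+.5)/5-.5+170)
b=unproj(o(236,353),.018);f=unproj(o(221,526),.013);print(b,f,np.linalg.norm(b-f),np.arctan2(b[1]-f[1],b[0]-f[0]),(b+f)/2)
im=env.get_image("wrist");s=env.sense();cv2.imwrite("pics/w2.png",im)
hsv=cv2.cvtColor(im,cv2.COLOR_BGR2HSV)
m=(((hsv[...,0]<6)|(hsv[...,0]>174))&(hsv[...,1]>160)).astype(np.uint8)
n,l,st,c=cv2.connectedComponentsWithStats(m);i=1+np.argmax(st[1:,4]);ys,xs=np.nonzero(l==i)
P=np.array([unproj((x,y),.0125,"wrist",s)[:2] for x,y in zip(xs,ys)])
mu=P.mean(0);w,v=np.linalg.eigh(np.cov(P.T));d=v[:,1]*np.sign(v[0,1]);t=(P-mu)@d
print(st[i],mu,"yaw",np.arctan2(d[1],d[0]),"range",t.min(),t.max(),"mid",mu+d*(t.min()+t.max())/2)
delta([.467,.31,.004],.017)
E
```

```text
[0.50384151 0.30956835 0.018     ] [0.4155976  0.30866008 0.013     ] 0.08839011146539158 0.010292356599023972 [0.45971955 0.30911421 0.0155    ]
[ 265   57   32  124 3365] [0.47266409 0.30920985] yaw 0.0070615933748163695 range -0.0517447859051076 0.04198282969471245 mid [0.46778323 0.30917538]
t 5.85 tcp [0.3954 0.3097 0.1204] q6 2.15 F [-0.3 -4.1  2.5] w 0.0426 shift [0.0705 0.0015 0.1171] turn [-0.0045 -0.0099  0.0005]
```

>>> arm_command(steps="0.035 0.001 0.01 0 0 0.005 0; 0.07 0.001 0.03 0 0 0.01 0; 0.071 0.001 0.06 0 0 0.01 0; 0.071 0.001 0.085 0 0 0.01 0; 0.071 0.001 0.105 0 0 0.01 0; 0.071 0.001 0.115 0 0 0.01 0; 0.071 0.001 0.119 0 0 0.01 0; 0.071 0.001 0.119 0 0 0.01 0")

```text
time_s: 6.65
tcp_pos: [0.4606, 0.3084, -0.0019]
tool_rot: [1.0, 0.004, -0.001, 0.001]
contact_force: [-11.3, -7.2, 18.0]
grip_width: 0.0425
gripper_force: 9.3
```

```bash
python3 -c "
from h import *
delta([.467,.3092,.001],.007)"
```

```text
t 6.65 tcp [ 0.4606  0.3084 -0.0019] q6 2.09 F [-11.3  -7.2  18. ] w 0.0425 shift [ 0.0064 -0.0008 -0.0029] turn [0.0013 0.0014 0.0007]
```

The last reading was taken while the arm was still settling, so it went about 3 mm too low with light contact. I'll raise it and then grip.

>>> arm_command(steps="0 0 -0.004 0 0 0 0; 0.004 0 -0.004 0 0 0 0; 0.004 0 -0.004 0 0 0 0; 0.004 0 -0.004 0 0 0 -0.4; 0.004 0 -0.004 0 0 0 -0.8; 0.004 0 -0.004 0 0 0 -0.8; 0.004 0 -0.004 0 0 0 -0.8; 0.004 0 -0.004 0 0 0 -0.8", newtons=50)

```text
time_s: 7.45
tcp_pos: [0.4658, 0.3094, 0.0001]
tool_rot: [1.0, 0.004, 0.001, -0.0]
contact_force: [1.0, 0.1, 5.4]
grip_width: 0.0238
gripper_force: 51.2
```

```bash
python3 -c "
from h import *
delta([.467,.3092,.001],.007)"
```

```text
t 7.45 tcp [4.658e-01 3.094e-01 1.000e-04] q6 2.09 F [1.  0.1 5.4] w 0.0238 shift [ 0.0012  0.0002 -0.0009] turn [-0.0009 -0.0021  0.0007]
```

>>> arm_command(steps="0 0 -0.01 0 0 0 -0.8; 0 0 -0.04 0 0 0 -0.8; 0 0 -0.08 0 0 0 -0.8; 0 0 -0.12 0 0 0 -0.8; 0 0.02 -0.15 0 0 -0.1 -0.8; 0.005 0.055 -0.16 0 0 -0.23 -0.8; 0.01 0.095 -0.16 0 0 -0.36 -0.8; 0.015 0.135 -0.16 0 0 -0.49 -0.8")

```text
time_s: 8.25
tcp_pos: [0.4808, 0.1731, 0.1596]
tool_rot: [0.968, 0.249, 0.0, -0.0]
contact_force: [0.8, -0.6, -1.1]
grip_width: 0.0239
gripper_force: 49.2
```

```bash
python3 -c "
from h import *
delta([.511,-.10,.16],1.39)"
```

```text
t 8.25 tcp [0.4808 0.1731 0.1596] q6 1.35 F [ 0.8 -0.6 -1.1] w 0.0239 shift [-0.1055  0.2536 -0.0005] turn [ 3.000e-04 -4.000e-04 -8.857e-01]
```

>>> arm_command(steps="-0.014 0.034 0 0 0 -0.12 -0.8; -0.028 0.068 0 0 0 -0.24 -0.8; -0.042 0.102 0 0 0 -0.36 -0.8; -0.056 0.136 0 0 0 -0.48 -0.8; -0.07 0.17 0 0 0 -0.6 -0.8; -0.084 0.204 0 0 0 -0.72 -0.8; -0.098 0.238 0 0 0 -0.82 -0.8; -0.105 0.254 0 0 0 -0.886 -0.8")

```text
time_s: 9.05
tcp_pos: [0.5095, -0.1019, 0.1586]
tool_rot: [0.77, 0.638, -0.001, -0.0]
contact_force: [0.6, -0.3, -0.4]
grip_width: 0.024
gripper_force: 49.2
```

>>> arm_command(steps="0 0 0 0 0 0 -0.8; 0 0 0 0 0 0 -0.8; 0 0 0 0 0 0 -0.8; 0 0 0 0 0 0 -0.8; 0 0 0 0 0 0 -0.8; 0 0 0 0 0 0 -0.8; 0 0 0 0 0 0 -0.8; 0 0 0 0 0 0 -0.8")

```text
time_s: 9.85
tcp_pos: [0.5099, -0.0991, 0.159]
tool_rot: [0.77, 0.638, 0.0, 0.0]
contact_force: [0.2, -0.3, -1.6]
grip_width: 0.0242
gripper_force: 49.2
```

```bash
python3 - <<'E'
from h import *
delta([.511,-.10,.16],1.39)
cv2.imwrite("pics/w3.png",env.get_image("wrist"));cv2.imwrite("pics/top3.png",env.get_image("top"))
E
```

```text
t 9.85 tcp [ 0.5099 -0.0991  0.159 ] q6 -0.07 F [ 0.2 -0.3 -1.6] w 0.0242 shift [-0.0007  0.0012 -0.001 ] turn [ 0.     0.    -0.006]
```

View pics/w3.png

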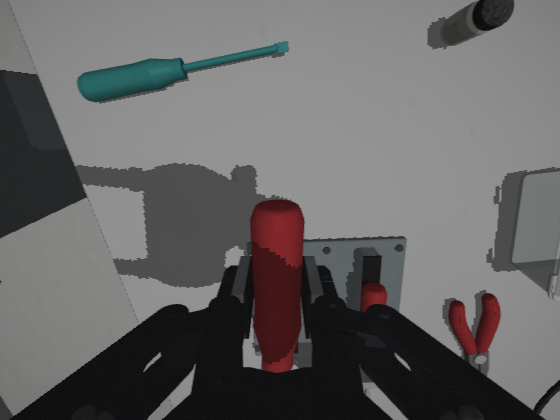

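The wrist view shows the handle held straight, with the cradle's back edge running from (310,240) to the corner at (405,237). The stored rail's end is at (372,256). I'll refit the cradle using both cameras.

```bash
python3 - <<'E'
from h import *
s=env.sense()
o=lambda x,y:((x+.5)/6-.5+335,(y+.5)/6-.5+195)
ob=[("top",(.085,.085,.008),o(118,48)),("top",(-.085,.085,.008),o(55,425)),("top",(-.085,-.065,.008),o(403,490)),
("top",(-.0425,-.05,.042),o(388,380)),
("wrist",(.085,.085,.008),(405,237)),("wrist",(.0425,.077,.03),(372,256))]
def f(v,ob):
    c,q=np.cos(v[2]),np.sin(v[2])
    return np.array([proj([[v[0]+c*p[0]-q*p[1],v[1]+q*p[0]+c*p[1],p[2]]],n,s)[0]-uv for n,p,uv in ob])
for sel in (ob[:4],ob,ob[3:]):
    r=least_squares(lambda v:f(v,sel).ravel(),[.53,-.24,-.1],loss="soft_l1");print(r.x.round(4));print(f(r.x,ob).round(1).tolist())
for u in((315,239.5),(405,237)):print("backedge",unproj(u,.008,"wrist",s))
for u in(o(118,48),o(55,425),o(403,490)):print("top",unproj(u,.008))
print("plate",unproj(o(441,97),.066),unproj(o(375,497),.066),"eye",unproj(o(388,380),.042),"rail",unproj(o(97,303),.03),unproj(o(372,356),.03))
im=env.get_image("scene");cv2.imwrite("pics/s3.png",cv2.resize(im[150:240,265:400],None,fx=5.9,fy=5.9,interpolation=cv2.INTER_CUBIC))
E
```

```text
[ 0.5369 -0.2435 -0.1408]
[[-0.3, -0.2], [-0.3, 0.0], [-0.3, 0.6], [1.9, -0.3], [-0.7, 0.4], [-2.7, -0.3]]
[ 0.538  -0.2436 -0.1424]
[[-0.2, -0.7], [-0.4, -0.5], [-0.3, 0.2], [1.9, -0.7], [0.4, 0.5], [-1.5, -0.3]]
[ 0.537  -0.2417 -0.1651]
[[-0.1, -0.9], [-1.7, -1.0], [-1.9, 1.0], [0.7, 0.0], [1.0, 0.6], [-1.0, -1.1]]
backedge [ 0.54053509 -0.1560996   0.008     ]
backedge [ 0.63380521 -0.17088215  0.008     ]
top [ 0.632405   -0.17216006  0.008     ]
top [ 0.46477567 -0.14828509  0.008     ]
top [ 0.44515084 -0.29663159  0.008     ]
plate [ 0.60354383 -0.29923784  0.066     ] [ 0.43547976 -0.27119078  0.066     ] eye [ 0.48684534 -0.28234814  0.042     ] rail [ 0.51472176 -0.16214762  0.03      ] [ 0.49839983 -0.27850275  0.03      ]
```

View pics/s3.png

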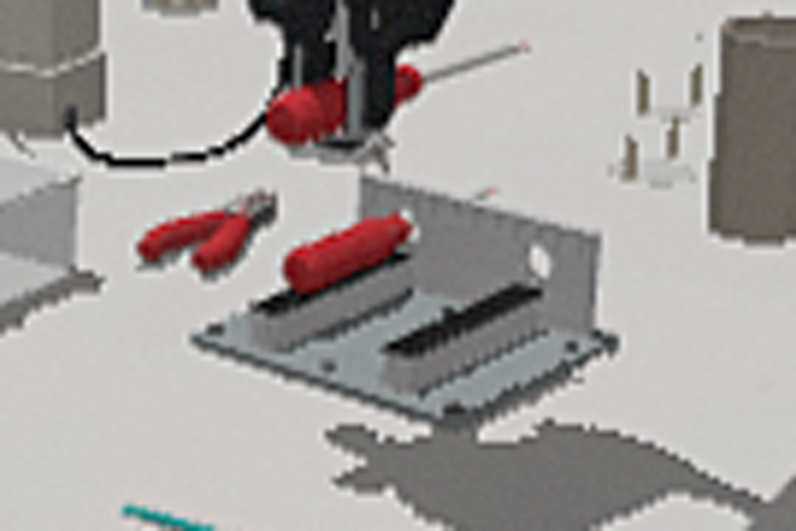

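The scene crop clearly shows the free eyelet at (540,260), its rail end at (403,350), and the base corners at (195,340), (452,424) and (615,343). The plate top runs from (362,178) to (600,236). I'll add these to the fit.

```bash
python3 - <<'E'
from h import *
s=env.sense()
o=lambda x,y:((x+.5)/6-.5+335,(y+.5)/6-.5+195)
e=lambda x,y:((x+.5)/5.9-.5+265,(y+.5)/5.9-.5+150)
ob=[("top",(.085,.085,.008),o(118,48)),("top",(-.085,.085,.008),o(55,425)),("top",(-.085,-.065,.008),o(403,490)),
("wrist",(.085,.085,.008),(405,237)),("wrist",(.0425,.077,.03),(372,256)),
("scene",(-.0425,-.046,.042),e(540,260)),("scene",(-.0425,.077,.03),e(403,351)),("scene",(.085,.085,.008),e(195,338)),("scene",(-.085,.085,.008),e(452,420)),("scene",(-.085,-.065,.008),e(615,341)),("scene",(-.085,-.05,.066),e(600,236)),("scene",(.085,-.05,.066),e(362,178))]
def f(v,ob):
    c,q=np.cos(v[2]),np.sin(v[2])
    return np.array([proj([[v[0]+c*p[0]-q*p[1],v[1]+q*p[0]+c*p[1],p[2]]],n,s)[0]-uv for n,p,uv in ob])
for sel in (ob,ob[5:]):
    r=least_squares(lambda v:f(v,sel).ravel(),[.53,-.24,-.1],loss="soft_l1");print(r.x.round(4));print(f(r.x,ob).round(1).tolist())
v=least_squares(lambda v:f(v,ob).ravel(),[.53,-.24,-.1],loss="soft_l1").x
c,q=np.cos(v[2]),np.sin(v[2]);W=lambda x,y:np.array([v[0]+c*x-q*y,v[1]+q*x+c*y])
print("eye",W(-.0425,-.05),"mid ",W(-.0425,.115),"home",W(-.0425,.0005),"railend",W(-.0425,.077))
# tip and handle butt of held driver predicted in scene
p=W(-.0425,.12);delta([p[0],p[1],.10],np.pi/2+v[2]);print(np.pi/2+v[2])
E
```

```text
[ 0.5378 -0.2437 -0.1425]
[[-0.2, -0.6], [-0.3, -0.4], [-0.2, 0.3], [0.2, 0.6], [-1.7, -0.2], [-1.0, 0.2], [-1.3, -0.3], [-1.3, -1.1], [0.6, -0.2], [0.7, -1.7], [2.1, -0.3], [-2.8, -1.9]]
[ 0.5341 -0.2417 -0.1671]
[[-0.1, 0.1], [-1.8, 0.0], [-2.0, 2.1], [-1.6, 1.2], [-3.7, -0.5], [-0.0, 0.8], [-1.3, 0.2], [-0.7, -1.0], [0.4, 0.3], [1.6, -0.9], [2.9, 0.4], [-1.4, -1.7]]
eye [ 0.48860761 -0.28720496] mid  [ 0.5120366  -0.12387682] home [ 0.4957783  -0.23721665] railend [ 0.50664083 -0.16149179]
t 10.0 tcp [ 0.5099 -0.0992  0.159 ] q6 -0.07 F [ 0.4  0.2 -0.6] w 0.0244 shift [-0.0188  0.0064  0.059 ] turn [-0.      0.     -0.0446]
1.4283208987785596
```

>>> arm_command(steps="-0.01 0.003 0.01 0 0 -0.022 -0.8; -0.019 0.006 0.03 0 0 -0.045 -0.8; -0.019 0.006 0.055 0 0 -0.045 -0.8; -0.019 0.006 0.08 0 0 -0.045 -0.8; -0.019 0.006 0.1 0 0 -0.045 -0.8; -0.019 0.006 0.109 0 0 -0.045 -0.8; -0.019 0.006 0.109 0 0 -0.045 -0.8; -0.019 0.006 0.109 0 0 -0.045 -0.8")

```text
time_s: 10.8
tcp_pos: [0.5128, -0.1192, 0.0511]
tool_rot: [0.756, 0.655, 0.0, 0.001]
contact_force: [0.3, -0.5, -1.3]
grip_width: 0.0245
gripper_force: 49.2
```

>>> arm_command(steps="0 0 0.005 0 0 0 -0.8; 0 0 0.01 0 0 0 -0.8; 0 0 0.015 0 0 0 -0.8; 0 0 0.018 0 0 0 -0.8; 0 0 0.018 0 0 0 -0.8; 0 0 0.018 0 0 0 -0.8; 0 0 0.018 0 0 0 -0.8; 0 0 0.018 0 0 0 -0.8")

```text
time_s: 11.6
tcp_pos: [0.5125, -0.119, 0.0323]
tool_rot: [0.755, 0.655, 0.0, 0.0]
contact_force: [-0.0, -1.1, -0.3]
grip_width: 0.0241
gripper_force: 49.2
```

```bash
python3 - <<'E'
from h import *
delta([.5127,-.1189,.0313],1.4283)
s=env.sense();x=R.from_quat(s["tool_rot"]).as_matrix()[:,0];p=np.array(s["tcp_pos"])+[0,0,.0122]
im=env.get_image("scene");cv2.imwrite("pics/s4.png",cv2.resize(im[160:235,290:410],None,fx=6.6,fy=6.6,interpolation=cv2.INTER_CUBIC))
for n in("scene","top"):print(n,((proj([p-.137*x,p-.045*x,p+.048*x],n)+.5-([290,160] if n=="scene" else [335,195]))*(6.6 if n=="scene" else 6)).round(0))
eye=np.array([[.4886,-.2872,.042]]);print(((proj(eye,"scene")+.5-[290,160])*6.6).round(0))
E
```

```text
t 11.6 tcp [ 0.5125 -0.119   0.0323] q6 -0.15 F [-0.  -1.1 -0.3] w 0.0241 shift [0.0001 0.0002 0.001 ] turn [0.0004 0.     0.0005]
scene [[400. 238.]
 [282. 294.]
 [150. 356.]]
top [[ 323.  361.]
 [ 105.  319.]
 [-113.  276.]]
[[438. 225.]]
```

View pics/s4.png

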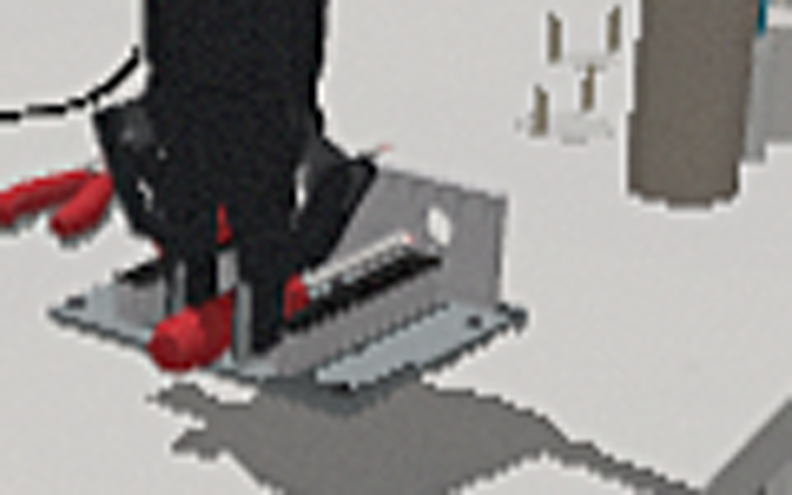

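The blade tip is at (410,240), and the blade line extended from the junction at (300,292) meets the eyelet at (439,226), so it is aligned. I'll insert it slowly.

>>> arm_command(steps="-0.005 0 0.001 0 0 0 -0.8; -0.01 0 0.001 0 0 0 -0.8; -0.015 0 0.001 0 0 0 -0.8; -0.02 0 0.001 0 0 0 -0.8; -0.025 0 0.001 0 0 0 -0.8; -0.03 0 0.001 0 0 0 -0.8; -0.035 0 0.001 0 0 0 -0.8; -0.04 0 0.001 0 0 0 -0.8")

```text
time_s: 12.45
tcp_pos: [0.5066, -0.159, 0.031]
tool_rot: [0.756, 0.655, -0.0, -0.0]
contact_force: [-0.1, -0.3, -0.6]
grip_width: 0.0239
gripper_force: 49.2
```

>>> arm_command(steps="-0.007 0 0 0 0 0 -0.8; -0.014 0 0 0 0 0 -0.8; -0.021 0 0 0 0 0 -0.8; -0.028 0 0 0 0 0 -0.8; -0.035 0 0 0 0 0 -0.8; -0.042 0 0 0 0 0 -0.8; -0.048 0 0 0 0 0 -0.8; -0.054 0 0 0 0 0 -0.8")

```text
time_s: 13.25
tcp_pos: [0.4989, -0.2126, 0.031]
tool_rot: [0.756, 0.655, 0.0, -0.0]
contact_force: [1.0, 0.1, -1.4]
grip_width: 0.0241
gripper_force: 49.2
```

>>> arm_command(steps="-0.002 0 0 0 0 0 -0.8; -0.004 0 0 0 0 0 -0.8; -0.006 0 0 0 0 0 -0.8; -0.008 0 0 0 0 0 -0.8; -0.01 0 0 0 0 0 -0.8; -0.012 0 0 0 0 0 -0.8; -0.014 0 0 0 0 0 -0.8; -0.016 0 0 0 0 0 -0.8")

```text
time_s: 14.05
tcp_pos: [0.4967, -0.228, 0.031]
tool_rot: [0.755, 0.655, 0.0, 0.0]
contact_force: [0.7, 0.7, -0.4]
grip_width: 0.0239
gripper_force: 49.2
```

```bash
python3 -c "
from h import *
delta([.4958,-.2372,.0305],1.4283)"
```

```text
t 14.05 tcp [ 0.4967 -0.228   0.031 ] q6 -0.35 F [ 0.7  0.7 -0.4] w 0.0239 shift [-0.0092  0.0004  0.0005] turn [0.     0.     0.0006]
```

Still free, with about 9 mm left by estimate. I'll go on in small calls until the force shows contact.

>>> arm_command(steps="-0.001 0 0 0 0 0 -0.8; -0.002 0 0 0 0 0 -0.8; -0.003 0 0 0 0 0 -0.8; -0.004 0 0 0 0 0 -0.8; -0.005 0 0 0 0 0 -0.8; -0.006 0 0 0 0 0 -0.8; -0.007 0 0 0 0 0 -0.8; -0.007 0 0 0 0 0 -0.8")

```text
time_s: 14.85
tcp_pos: [0.4961, -0.2327, 0.0311]
tool_rot: [0.755, 0.655, 0.001, -0.001]
contact_force: [0.5, 8.4, 1.3]
grip_width: 0.0244
gripper_force: 49.6
```

>>> arm_command(steps="-0.001 0 0 0 0 0 -0.8; -0.001 0 0 0 0 0 -0.8; -0.002 0 0 0 0 0 -0.8; -0.002 0 0 0 0 0 -0.8; -0.003 0 0 0 0 0 -0.8; -0.003 0 0 0 0 0 -0.8; -0.003 0 0 0 0 0 -0.8; -0.003 0 0 0 0 0 -0.8")

```text
time_s: 15.65
tcp_pos: [0.4961, -0.2327, 0.0312]
tool_rot: [0.755, 0.656, 0.003, -0.003]
contact_force: [0.1, 19.3, 4.6]
grip_width: 0.0242
gripper_force: 50.0
```

The handle has met the plate: it stalled with 19 N axial force. I'll ease off most of the push, lower it onto the rail and open.

>>> arm_command(steps="0.001 0 0 0 0 0 -0.8; 0.002 0 0.001 0 0 0 -0.8; 0.003 0 0.001 0 0 0 -0.8; 0.003 0 0.001 0 0 0 -0.8; 0.003 0 0.001 0 0 0 -0.5; 0.003 0 0.001 0 0 0 -0.3; 0.003 0 0.001 0 0 0 -0.1; 0.003 0 0.001 0 0 0 -0.1")

```text
time_s: 16.45
tcp_pos: [0.4958, -0.2352, 0.0302]
tool_rot: [0.756, 0.655, -0.0, 0.0]
contact_force: [-0.3, -0.4, 0.9]
grip_width: 0.0387
gripper_force: 0.0
```

```bash
python3 -c "
from h import *
delta([.4958,-.2372,.0305],1.4283)"
```

```text
t 16.45 tcp [ 0.4958 -0.2352  0.0302] q6 -0.36 F [-0.3 -0.4  0.9] w 0.0387 shift [-0.002   0.0003 -0.0003] turn [0.0003 0.0007 0.0003]
```

>>> arm_command(steps="0 0 0 0 0 0 0; 0 0 -0.01 0 0 0 0; 0 0 -0.03 0 0 0 0; 0 0 -0.06 0 0 0 0; 0 0 -0.09 0 0 0 0; 0 0 -0.13 0 0 0 0; 0.03 0 -0.17 0 0 0 0; 0.07 0 -0.19 0 0 0 0")

```text
time_s: 17.25
tcp_pos: [0.5062, -0.1665, 0.2253]
tool_rot: [0.757, 0.654, 0.001, 0.003]
contact_force: [0.5, 0.4, 0.5]
grip_width: 0.0426
gripper_force: 0.0
```

>>> arm_command(steps="0.04 0 0 0 0 0 0; 0.08 0 0 0 0 0 0; 0.12 0 0 0 0 0 0; 0.16 0 0 0 0 0 0; 0.16 0 0 0 0 0 0; 0.16 0 0 0 0 0 0; 0.16 0 0 0 0 0 0; 0.16 0 0 0 0 0 0")

```text
time_s: 18.05
tcp_pos: [0.5282, -0.0083, 0.2203]
tool_rot: [0.756, 0.654, -0.0, 0.0]
contact_force: [-0.9, -0.4, 0.2]
grip_width: 0.0429
gripper_force: 0.0
```

```bash
python3 - <<'E'
from h import *
t=env.get_image("top");s=env.get_image("scene")
a=cv2.resize(t[160:290,335:450],None,fx=4,fy=4,interpolation=cv2.INTER_CUBIC)
b=cv2.resize(s[170:235,300:385],None,fx=4,fy=4,interpolation=cv2.INTER_CUBIC)
o=np.zeros((520,800,3),np.uint8);o[:,:460]=a;o[:260,460:]=b;cv2.imwrite("pics/f.png",o)
E
```

```text
(no output)
```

View pics/f.png

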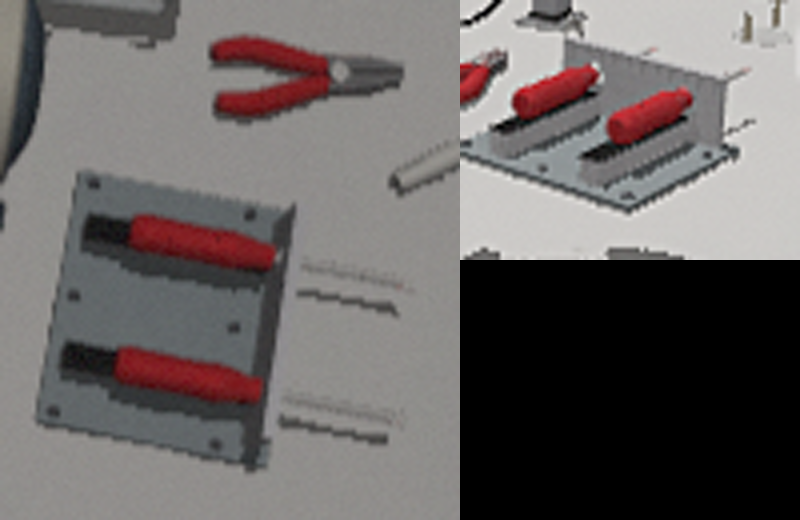

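The handle at (190,375) lies on its rail against the plate with the blade through the eyelet, matching the stored driver at (203,243). The pliers haven't moved.

```bash
python3 -c "
from cell import env
print(env.job_done())"
```

```text
the job is handed in; nothing more can be done
None
```

The screwdriver was drawn clear of the riser, put down, regripped by its handle and laid in the free lane of the cradle, blade through the eyelet and handle against the plate, then let go; I handed the job in after about 18 of the 56 s, but no verdict came back.

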